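# Unlock the rover's battery and slide it out

## Robot

A 6-joint arm with a two-finger parallel gripper is mounted at the origin on the work surface. World frame = base frame: x ahead of the robot, y to its left, z up, the work surface at z = 0. Lengths are in m, angles in rad, forces in N, time in s.
With the tool pointing down it reaches from about 0.25 to 0.725 m from the base axis. Payload 4 kg.
Tool frame: the origin (TCP) lies midway between the tips of the shut fingers; the grasp point (between the pads) lies 19 mm behind it (bot.grasp_offset is the distance from the TCP to the grasp point, in m); z points along the fingers, y is the direction in which the jaws open and shut (so a half turn about z gives the same grasp; the last joint's range is limited). The gripper opens to 85 mm and grips with 20 to 120 N. Pads are 22 mm wide; open, the fingers measure 114 mm over their backs; the gripper's body (76 mm by 85 mm) begins 54 mm behind the grasp point. The pads swing forward as they close: fully open they stand 13 mm farther back than shut.
Start: joints at [-1.284, 0.241, 0.005, 1.335, 0, 1.571], TCP at [0.141, -0.48, 0.231] pointing down, gripper open.
Joint ranges: [-2.72, 2.72], [-1.05, 1.87], [-1.09, 1.28], [-1.99, 2.15], [-1.42, 1.44], [-3.14, 3.14]. Speed limits (rad/s): [2.79, 2.79, 3.14, 3.14, 3.14, 3.14].

## Interface

Orientations are given as a unit quaternion [x, y, z, w].
In Python, from workcell import sensors, optics, bot gives the robot as it stands.
- The arm moves only by the tool apply_moves, never from a script. Its argument "plan" is one flat list of numbers, 6 for each row, row after row: the shift along the tool's x, y, z in m, then the turn, a rotation vector about the tool's x, y, z in rad. In form: [tx, ty, tz, ax, ay, az, tx, ty, tz, ax, ay, az, ...]. A call has 1 to 12 rows; each row is the pose to reach, as a shift and turn from the pose commanded when the call began, along the tool's axes at that moment; what a row does not reach only later rows make up. A row lasts 1/12 s, in which the tool goes at most 41.7 mm and 7.16 degrees, less where a joint would pass 70% of its speed; a pose out of reach is approached as far as the arm can. A call with a gripper value outside its range is refused whole. "grip" is the finger opening in m, from 0 to 0.0854, set as the call begins (left out, the last holds). The fingers move at their own pace and stop on an object; the grip force is fixed at half the most. Time passes only in rows, so rows that repeat a pose let the fingers close. It gives the time, the measured TCP pose, the force and the opening at its end, in the units of the state.
- sensors.get_obs(): the state, without advancing time (a new reading comes with each control period).
- optics.camera(name): name is "scene" or "top"; returns a dict with "pixels" (420x560x3 uint8, red, green, blue), "fx", "fy", "cx", "cy" (pixels), "k1" (the pictures are not rectified: a ray, as slopes to the right and down, at radius r is drawn at 1 + k1 r^2 times it, then the intrinsics apply), "pose" (4x4, takes a point from camera to world coordinates). Camera axes: x right, y up, looking along -z (the intrinsics and any distortion apply to the point x, -y, -z); pixel columns grow to the right and rows downward; lengths in m; the calibration is good to about 2 mm. A picture is of the moment at which its call begins. There is no depth.
- bot.job_done(): hands the job in, once; it reports no verdict.
The state is a dict: "clock": time; "joint_pos": joint angles; "joint_vel": joint speeds; "tau": joint torques, N m; "eef_pos": TCP position; "tool_rot": TCP orientation; "ft_force": force on the tool from outside, world axes, zero at the start; "ft_torque": the same for the moment, N m; "grip_width": finger opening in m.
Only numpy, scipy, OpenCV 4.12 (cv2) and the standard library are available. Lean on these libraries where they do the work, as an engineer would, in place of code of your own. Each camera call takes 0.05 s, during which the arm holds its last target.

## Task

The rover's battery has to come out for charging: take the key from the bench block, push it fully home in the lock on the rover's deck and turn it clockwise as far as it goes, about a quarter turn, to withdraw the hidden bolt. Then slide the battery straight away from the lock to the end of its rails, and leave the key turned in the lock. Do not press on the green circuit board on the deck, and leave the other things on the bench where they are.

Things in the scene. Friction and masses are not known exactly. Their poses are not given: they have to be found in the camera images.
- key: Loose 30 g key, upright, blade down. Origin: centre of the shoulder's underside, which rests on block or lock; x along blade width, z up. Steel blade 9 (x) x 2.6 mm, 28 mm down from the origin, the last 7 mm tapering to 1.4 mm. Black shoulder 16 x 9 mm, z 0 to 9 mm; flat black head 30 (x) x 9 (y) mm, z 8 to 42 mm: pinch across the 9 mm. Fits the lock either way round.
- key_block: White block 80 x 44 x 36 mm (x, y, z), fixed to the bench; origin: centre of its underside. The key stands in its slot at x = 16, y = 0 mm, key axes along the block's, shoulder on the top (z = 36 mm), blade 28 mm deep. Driver bits stand up to 13 mm out of the top at x = -34 to -4 mm.
- rover: Rover with yellow wheels, fixed on a stand. Origin on the bench under its middle, x forward, z up. Black deck 340 x 190 mm, top at 120 mm. On it, from the rear: the battery, the aluminium lock housing 44 x 60 mm (x, y) with its flat top at 172 mm, the circuit board. Wheels reach 122 mm to each side.
- keyway (a point): Mouth of the keyway on the lock's axis, in the housing's top, 172 mm up. Fixed to the rover; x forward, away from the battery; z up. Locked, the slot runs along x: 10 x 3.6 mm, mouth dished to 13 x 6.6, over 28 mm deep. The last 7 mm push a sprung wafer aside (4 to 10 N); until the key's shoulder is within 2 mm of the face, it blocks the plug (up to 0.5 N m). It then grips the key.
- lock (a joint): Turn of the lock plug, rad: 0 locked, grows clockwise seen from above, stop at 1.4. The bolt is clear of the battery from 1.05. Needs about 0.04 N m; the blade has about 0.15 rad of play in the plug. Stays where it is left.
- battery (a joint): Travel of the battery along its rails, m: 0 plugged in, grows as it slides to the rover's -x (rearward, away from the lock), stop at 0.08. Held at 0 to 0.002 by the bolt while locked. Sliding takes about 5 N.
- battery_handle (a point): Middle of the top of the battery's carry handle; axes as the rover's; 102 mm behind the keyway at the start. A black bar along y, 74 mm long, 12 mm wide (x), 190 to 200 mm above the bench, on 10 mm posts at its ends. The battery's flat top, 84 mm wide, lies at 172 mm and reaches 70 mm forward of this point.
- board: Green motor driver board on the deck, 78 x 100 mm, standing up to 40 mm above the deck, its middle 89 mm in front of the keyway. Fixed; must not be pressed. Origin under its middle, on the deck.
- meter: Loose black multimeter lying on the bench, 130 x 70 x 32 mm, origin under its middle. Bystander.
- spare_wheel: Loose spare wheel lying flat, 66 mm across, 26 mm high, origin under its middle. Bystander.
- computer: Loose single-board computer, 60 x 90 x 24 mm, origin under its middle. Bystander.

How it is judged:
By the outcome, as a careful person would: the job done as asked, in the order asked, and still so for the second after the job is handed in, with the robot touching nothing.
It also fails if it takes over 72 s, if anything falls off the work surface, if the arm or the gripper's body presses on something with over 40 N, if the wrist force passes 120 N, or if a joint passes its speed limit or range.

## Working session

There is one attempt and no reset: what is moved stays moved. The work goes in short steps, Python scripts to look and compute and a tool call to move; the robot and the scene stay as the last step left them, time stands still between calls to the robot, and variables do not carry over. Pictures are saved under pics/ and viewed, and the job is handed in when it is done.

Besides the shell and the picture viewer there is one more tool, called as a command line: name --argument value ..., lists and objects as JSON in quotes. apply_moves: Moves the arm, as the interface text tells. Its arguments: {"type":"object","properties":{"plan":{"type":"array","items":{"type":"number"}},"grip":{"type":"number"}},"required":["plan"]}

```bash
ls; mkdir -p pics
python3 - <<'E'
from workcell import sensors, optics, bot
import cv2
o=sensors.get_obs();print(o)
for n in("scene","top"):
    c=optics.camera(n);cv2.imwrite(f"pics/{n}0.png",c["pixels"][:,:,::-1]);print(n,[c[k] for k in("fx","fy","cx","cy","k1")]);print(c["pose"])
print(bot.grasp_offset)
E
```

```text
pics
{'clock': 0.0, 'joint_pos': array([-1.28404332e+00,  2.41423356e-01,  3.71826391e-03,  1.33519316e+00,
       -3.29448042e-06,  1.57078141e+00]), 'joint_vel': array([ 5.45184995e-04, -1.18182495e-04, -1.15434824e-05,  8.40608578e-05,
        1.05064425e-03,  6.12399907e-04]), 'tau': array([ 3.46980123e-04, -3.72321653e+01,  2.52405649e+01,  1.70132169e-02,
        3.12215416e-04,  2.27487874e-05]), 'eef_pos': array([ 0.14123974, -0.47897707,  0.2304055 ]), 'tool_rot': array([ 9.89737572e-01,  1.42893084e-01, -1.51790417e-04, -1.03994619e-03]), 'ft_force': array([-0.4531223 , -0.53289794, -0.51264963]), 'ft_torque': array([-0.01699695, -0.03091596,  0.00685646]), 'grip_width': 0.08587276978447675}
scene [465.05043985807885, 465.05043985807885, 275.4447864073336, 209.65298952421008, -0.12774728540301863]
[[-2.32439545e-03 -6.90978188e-01  7.22871871e-01  1.47138961e+00]
 [ 9.99995269e-01 -1.49724469e-04  3.07236760e-03  1.19020169e-02]
 [-2.01470739e-03  7.22875592e-01  6.90975267e-01  1.03756195e+00]
 [ 0.00000000e+00  0.00000000e+00  0.00000000e+00  1.00000000e+00]]
top [412.74284801940945, 412.74284801940945, 280.6646587704182, 219.5815228943144, -0.057394665636888664]
[[ 1.30280670e-02  9.72451837e-01 -2.32739541e-01  3.40242262e-01]
 [-9.99915129e-01  1.26870102e-02 -2.96234538e-03 -5.21585262e-04]
 [ 7.20307182e-05  2.32758382e-01  9.72534591e-01  1.03307317e+00]
 [ 0.00000000e+00  0.00000000e+00  0.00000000e+00  1.00000000e+00]]
0.0187
```

View pics/scene0.png

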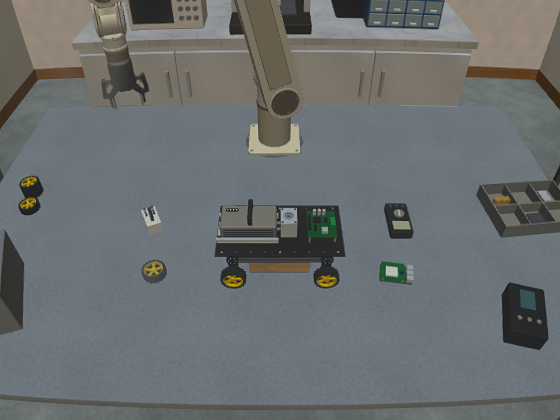

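View pics/top0.png

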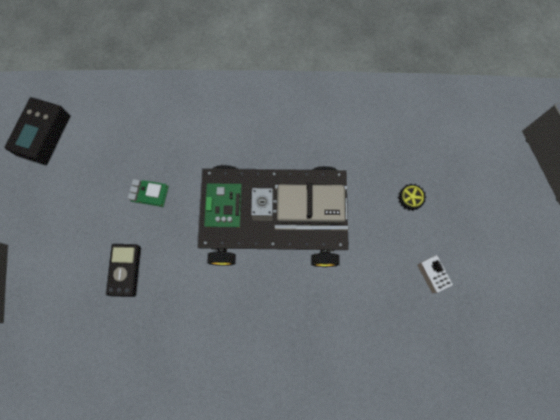

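```bash
cat > h.py <<'E'
import numpy as np, cv2
from workcell import sensors, optics, bot
from scipy.optimize import least_squares
from scipy.spatial.transform import Rotation as R
def crop(c,x0,y0,w,h,s,fn):
    im=c["pixels"][y0:y0+h,x0:x0+w,::-1]
    im=cv2.resize(im,None,fx=s,fy=s,interpolation=cv2.INTER_CUBIC)
    # ticks every 10px
    for x in range((x0+9)//10*10,x0+w,10):
        p=int((x-x0+.5)*s); cv2.line(im,(p,0),(p,6),(0,0,255),1); cv2.putText(im,str(x),(p-10,16),0,.35,(0,0,255),1)
    for y in range((y0+9)//10*10,y0+h,10):
        p=int((y-y0+.5)*s); cv2.line(im,(0,p),(6,p),(0,0,255),1); cv2.putText(im,str(y),(8,p+4),0,.35,(0,0,255),1)
    cv2.imwrite("pics/"+fn,im)
def proj(c,P):
    P=np.atleast_2d(P); T=np.linalg.inv(c["pose"]); q=P@T[:3,:3].T+T[:3,3]
    a=q[:,0]/-q[:,2]; b=-q[:,1]/-q[:,2]; k=1+c["k1"]*(a*a+b*b)
    return np.c_[c["cx"]+c["fx"]*a*k, c["cy"]+c["fy"]*b*k]
def back(c,uv,z):
    f=lambda s: proj(c,[s[0],s[1],z])[0]-uv
    return least_squares(f,[.45,0],x_scale=.1).x
E
python3 - <<'E'
from h import *
s=optics.camera("scene");t=optics.camera("top")
crop(s,205,190,150,110,5,"s_rover.png")
crop(t,190,155,170,120,4,"t_rover.png")
crop(s,130,195,45,50,12,"s_blk.png")
crop(t,410,245,55,55,10,"t_blk.png")
E
```

```text
(no output)
```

View pics/s_rover.png

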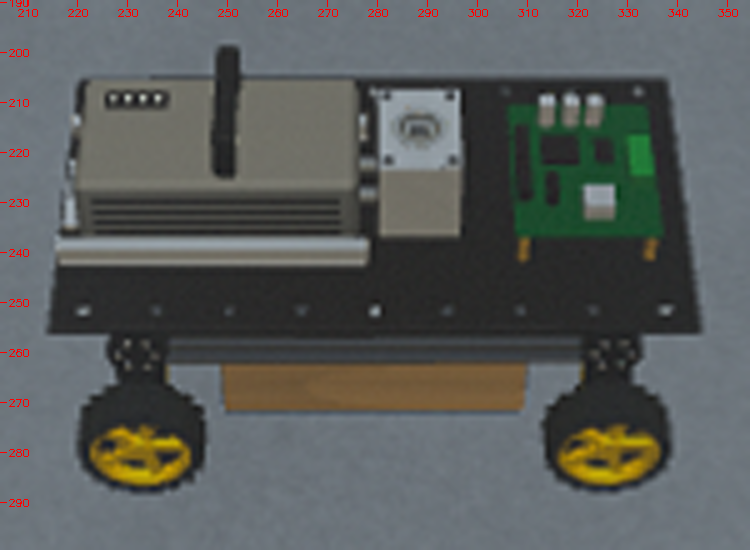

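View pics/t_rover.png

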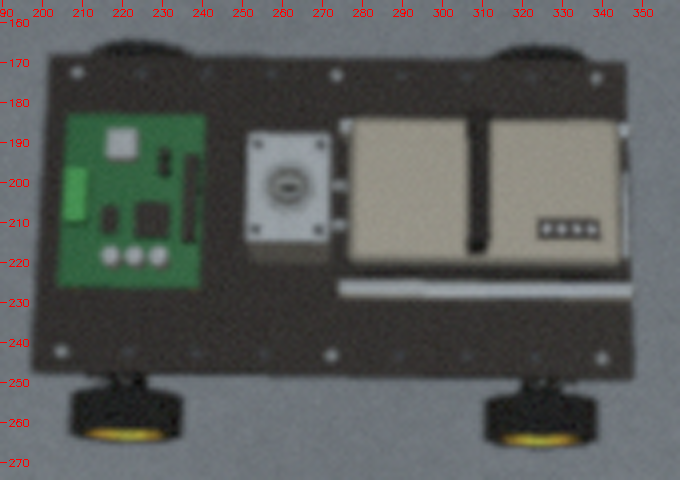

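View pics/s_blk.png

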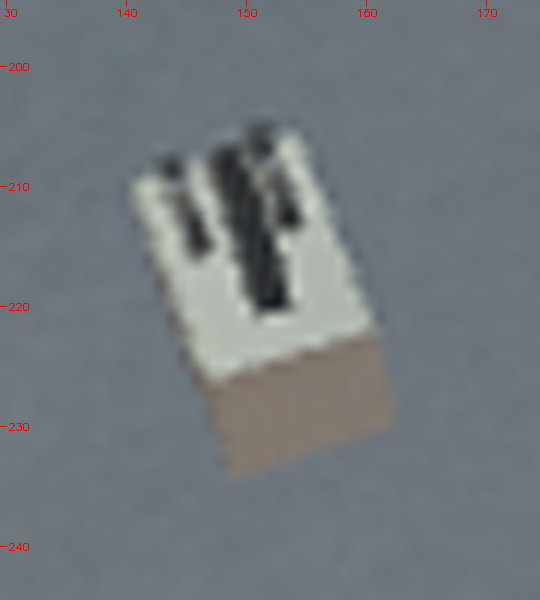

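View pics/t_blk.png

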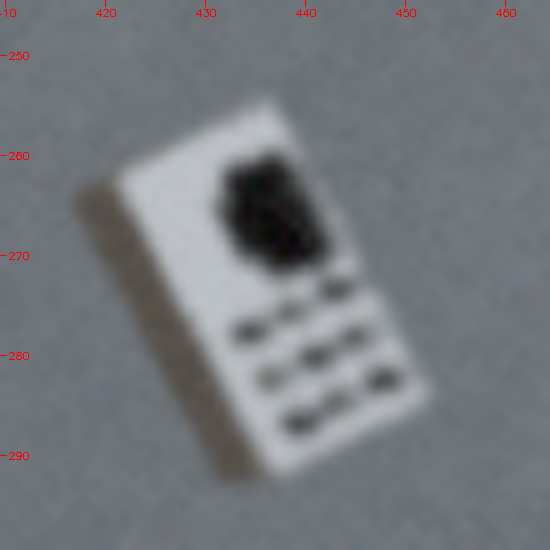

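```bash
cat > m.py <<'E'
from h import *
s=optics.camera("scene");t=optics.camera("top")
def fit(obs,z,pts,g):
    # obs list of (cam, uv list)
    def f(p):
        c,sn=np.cos(p[2]),np.sin(p[2]); M=np.array([[c,-sn],[sn,c]])
        r=[]
        for cam,uv in obs:
            idx=[i for i,u in enumerate(uv) if u is not None]
            P=np.array(pts)[idx]; W=np.c_[P[:,:2]@M.T+p[:2],P[:,2]]
            r.append((proj(cam,W)-np.array([uv[i] for i in idx])).ravel())
        return np.concatenate(r)
    q=least_squares(f,g,x_scale=[.1,.1,1]); return q.x,np.abs(q.fun).max().round(2)
# block corners x,y in block frame
B=[(x,y,.036) for x,y in((.04,.022),(.04,-.022),(-.04,-.022),(-.04,.022))]
# order observed: 
bs=[(147.5,226),(160.5,222),(154.3,205.5),(140.5,209.5)]
bt=[(421.3,262.3),(436.5,255),(452.5,284),(436.5,291.5)]
# +x of block in top image is up-left; try assignment y
pts_s=None
for nm,o in(("s",[(s,None)]),):pass
g=[.45,-.37,.4]
for perm in((0,1,2,3),(1,0,3,2)):
    print("blk top",perm,fit([(t,[bt[i] for i in perm])],0,B,g), "scene",fit([(s,[bs[i] for i in perm])],0,B,g))
L=[(x,y,.172) for x,y in((-.022,.03),(.022,.03),(.022,-.03),(-.022,-.03))]+[(0,0,.172)]
# rover x ~ +world y ; rover y ~ -world x
ls=[(280,207.5),(296.5,207.5),(297,223.5),(280.5,223.5),(288,215.2)]
lt=[(272,214.5),(252,215),(251,188),(271,187.5),(261.7,201.3)]
g=[.4,0,1.57]
print("lock s",fit([(s,ls)],0,L,g)," t",fit([(t,lt)],0,L,g),"both",fit([(s,ls),(t,lt)],0,L,g))
D=[(x,y,.12) for x,y in((-.17,.095),(.17,.095),(.17,-.095),(-.17,-.095))]
ds=[None,(337.5,205.7),(344.5,256),(214,256)]
dt=[(347.5,249.5),(197.5,248),(202,168.5),(345.5,170)]
print("deck s",fit([(s,ds)],0,D,g)," t",fit([(t,dt)],0,D,g),"both",fit([(s,ds),(t,dt)],0,D,g))
E
python3 m.py
```

```text
blk top (0, 1, 2, 3) (array([ 0.4500602 , -0.37852964,  0.44055186]), np.float64(0.5)) scene (array([ 0.44937074, -0.38039193,  0.51326691]), np.float64(14.22))
blk top (1, 0, 3, 2) (array([ 0.45030863, -0.37871681,  0.48132941]), np.float64(16.4)) scene (array([ 0.45038301, -0.38020192,  0.44917683]), np.float64(0.53))
lock s (array([0.58772627, 0.04255735, 1.57439073]), np.float64(0.4))  t (array([0.58680855, 0.04411521, 1.62351658]), np.float64(0.37)) both (array([0.58703245, 0.04348889, 1.60555434]), np.float64(0.75))
deck s (array([0.59036808, 0.01766762, 1.57344178]), np.float64(0.34))  t (array([0.58582916, 0.02003194, 1.57313184]), np.float64(0.83)) both (array([0.58689888, 0.01925331, 1.57183016]), np.float64(1.12))
```

apply_moves --plan '[0.04,-0.001,0.01,0,0,-0.02,0.08,-0.0026,0.021,0,0,-0.04,0.12,-0.004,0.032,0,0,-0.06,0.16,-0.005,0.042,0,0,-0.08,0.2,-0.0065,0.053,0,0,-0.1,0.24,-0.008,0.064,0,0,-0.12,0.28,-0.009,0.074,0,0,-0.32,0.31,-0.01,0.082,0,0,-0.1585,0.33,-0.0107,0.088,0,0,-0.1585,0.3403,-0.011,0.0904,0,0,-0.1585,0.3403,-0.011,0.0904,0,0,-0.1585,0.3403,-0.011,0.0904,0,0,-0.1585]' --grip 0.06

```text
clock: 1.3
eef_pos: [0.4642, -0.3728, 0.1407]
tool_rot: [0.975, 0.221, -0.001, -0.0]
ft_force: [-0.6, -0.2, 0.3]
grip_width: 0.0602
```

Run:
```python
from h import *
s=optics.camera("scene");t=optics.camera("top")
crop(s,115,150,80,90,7,"s1.png");crop(t,395,220,80,80,7,"t1.png")
o=sensors.get_obs();print(o['eef_pos'],o['tool_rot'],o['joint_pos'])
```

```text
[ 0.46352662 -0.37357616  0.14147237] [ 9.75490238e-01  2.20042551e-01 -1.49351763e-04  2.20351042e-04] [-6.78095452e-01  4.77823098e-01  1.12442699e-01  1.20525641e+00
 -5.07934733e-04  2.01978096e+00]
```

View pics/s1.png

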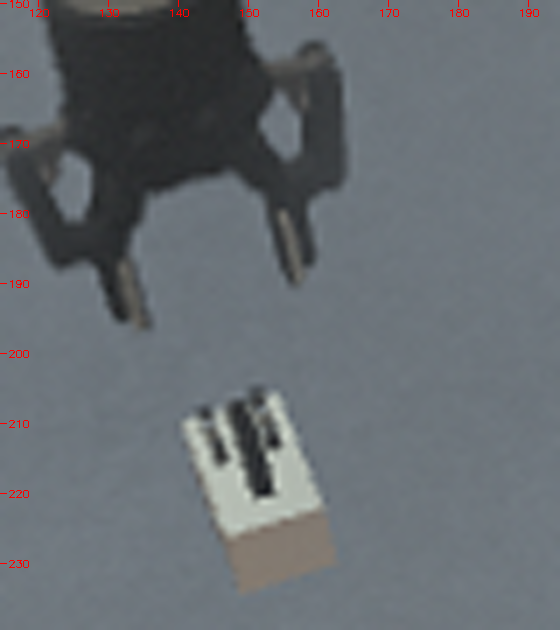

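View pics/t1.png

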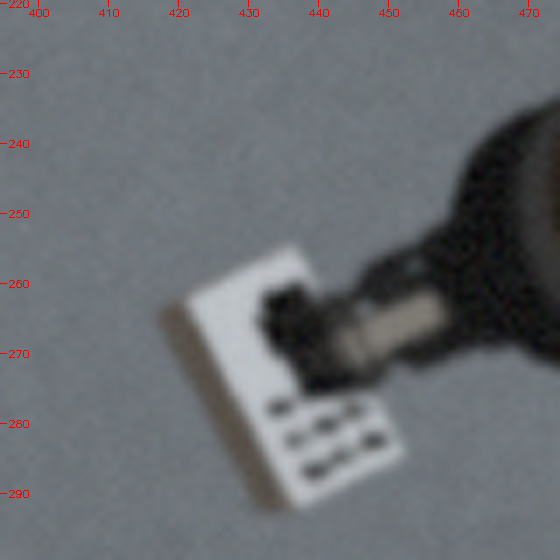

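apply_moves --plan '[0,0,0.03,0,0,0,0,0,0.06,0,0,0,0,0,0.08,0,0,0,0,0,0.09,0,0,0,0,0,0.095,0,0,0,0,0,0.095,0,0,0,0,0,0.095,0,0,0]'

```text
clock: 1.98
eef_pos: [0.4651, -0.3738, 0.0473]
tool_rot: [0.975, 0.22, 0.001, 0.001]
ft_force: [0.7, 0.2, 0.1]
grip_width: 0.0603
```

apply_moves --plan '[0,0,0,0,0,0,0,0,0,0,0,0,0,0,0,0,0,0,0,0,0,0,0,0,0,0,0,0,0,0,0,0,0,0,0,0,0,0,0,0,0,0,0,0,0,0,0,0]' --grip 0.0

```text
clock: 2.65
eef_pos: [0.4655, -0.3734, 0.0467]
tool_rot: [0.975, 0.221, 0.001, 0.001]
ft_force: [1.3, -1.1, 3.9]
grip_width: 0.0078
```

apply_moves --plan '[0,0,-0.005,0,0,0,0,0,-0.012,0,0,0,0,0,-0.022,0,0,0,0,0,-0.035,0,0,0,0,0,-0.055,0,0,0,0,0,-0.08,0,0,0,0,0,-0.11,0,0,0,0,0,-0.14,0,0,0,0,0,-0.17,0,0,0,0,0,-0.19,0,0,0,0,0,-0.205,0,0,0,0,0,-0.205,0,0,0]'

```text
clock: 3.65
eef_pos: [0.4655, -0.3731, 0.2546]
tool_rot: [0.975, 0.221, 0.002, 0.002]
ft_force: [-0.7, -0.4, 0.4]
grip_width: 0.0079
```

Run:
```python
from h import *
s=optics.camera("scene");t=optics.camera("top")
crop(s,95,120,80,90,7,"s2.png");crop(t,395,220,100,80,7,"t2.png")
for i in range(3):
  o=sensors.get_obs();print(o['eef_pos'],o['tool_rot'],o['joint_pos'],o['ft_force'],o['grip_width'])
```

```text
[ 0.46440518 -0.37227491  0.25046624] [ 9.75300440e-01  2.20881702e-01 -2.19856071e-04 -5.26377305e-04] [-6.75884753e-01  4.29944231e-01  3.23219593e-01  1.46516923e+00
  3.11497718e-04  2.02027084e+00] [-0.08435963  0.33373265 -1.48282945] 0.008458142437289868
[ 0.46440518 -0.37227491  0.25046624] [ 9.75300440e-01  2.20881702e-01 -2.19856071e-04 -5.26377305e-04] [-6.75884753e-01  4.29944231e-01  3.23219593e-01  1.46516923e+00
  3.11497718e-04  2.02027084e+00] [-0.08435963  0.33373265 -1.48282945] 0.008458142437289868
[ 0.46440518 -0.37227491  0.25046624] [ 9.75300440e-01  2.20881702e-01 -2.19856071e-04 -5.26377305e-04] [-6.75884753e-01  4.29944231e-01  3.23219593e-01  1.46516923e+00
  3.11497718e-04  2.02027084e+00] [-0.08435963  0.33373265 -1.48282945] 0.008458142437289868
```

View pics/s2.png

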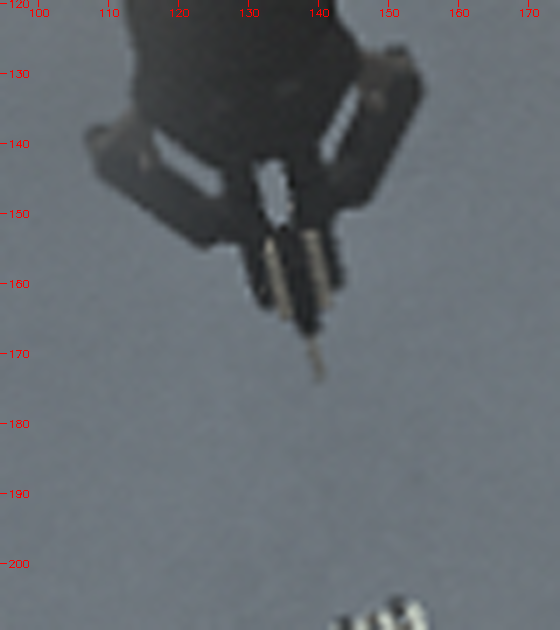

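View pics/t2.png

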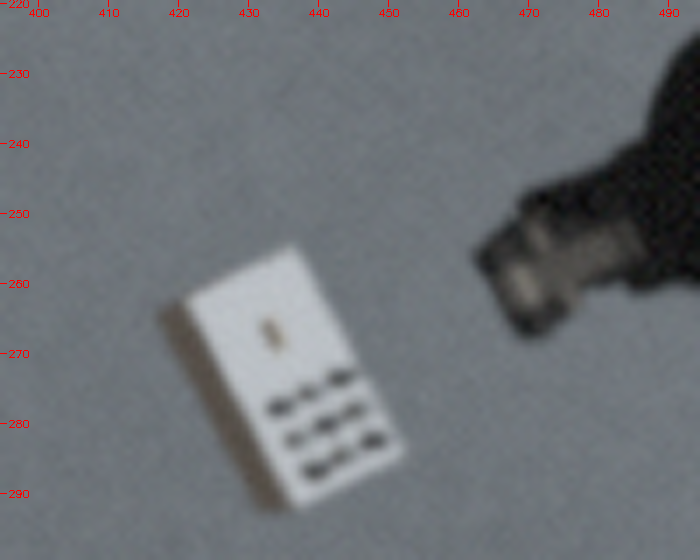

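Run:
```python
from h import *
t=optics.camera("top");s=optics.camera("scene")
print(back(t,[433.6,267.2],.036))
e=np.array([.46441,-.37227,.2505])
y=2*np.arctan2(.22088,.9753);print(y)
for z in(.2,.2135,.25): print(z,back(s,[140.2,174],z))
```

```text
[ 0.46434913 -0.37188639]
0.445433766378387
0.2 [ 0.44698866 -0.38077737]
0.2135 [ 0.46350018 -0.37444808]
0.25 [ 0.50814241 -0.35733556]
```

apply_moves --plan '[0.01,-0.011,-0.006,0,0,-0.04,0.022,-0.0245,-0.012,0,0,-0.1,0.036,-0.04,-0.015,0,0,-0.17,0.051,-0.057,-0.015,0,0,-0.24,0.067,-0.0745,-0.015,0,0,-0.31,0.083,-0.092,-0.015,0,0,-0.38,0.099,-0.11,-0.015,0,0,-0.45,0.115,-0.128,-0.015,0,0,-0.52,0.131,-0.146,-0.015,0,0,-0.59,0.147,-0.1635,-0.015,0,0,-0.66,0.16,-0.178,-0.015,0,0,-0.72,0.165,-0.1836,-0.015,0,0,-0.76]'

```text
clock: 4.85
eef_pos: [0.5344, -0.1322, 0.2649]
tool_rot: [0.822, 0.57, -0.0, -0.001]
ft_force: [-0.3, 0.2, 0.1]
grip_width: 0.0078
```

Run:
```python
from h import *
o=sensors.get_obs();print(o['eef_pos'],o['tool_rot'],o['joint_pos'],o['ft_force'],o['grip_width'])
q=o['tool_rot'];y=2*np.arctan2(q[1],q[0]);M=R.from_quat(q).as_matrix()
print(y,M.T@(np.array([.587,.0434,.2505])-o['eef_pos']),1.574-y)
```

```text
[ 0.53441307 -0.13222865  0.26490323] [ 8.21649376e-01  5.69991232e-01 -3.36525595e-04 -1.47837151e-03] [-2.43353553e-01  3.34325751e-01  2.19529274e-01  1.45866518e+00
  1.44615029e-03  1.68524521e+00] [-0.27637747  0.1832268   0.1431785 ] 0.007759878765102314
1.2129919619227802 [ 0.18290621 -0.01221105  0.01464475] 0.3610080380772198
```

apply_moves --plan '[0.01,-0.0006,0,0,0,-0.02,0.03,-0.002,0,0,0,-0.06,0.055,-0.0037,0,0,0,-0.12,0.085,-0.0057,0,0,0,-0.18,0.115,-0.0077,0,0,0,-0.25,0.143,-0.0096,0,0,0,-0.31,0.165,-0.011,0.004,0,0,-0.35,0.178,-0.0119,0.009,0,0,-0.365,0.1829,-0.0122,0.0146,0,0,-0.365,0.1829,-0.0122,0.02,0,0,-0.365,0.1829,-0.0122,0.023,0,0,-0.365,0.1829,-0.0122,0.023,0,0,-0.365]'

```text
clock: 5.85
eef_pos: [0.5876, 0.0379, 0.2416]
tool_rot: [0.708, 0.706, -0.001, -0.001]
ft_force: [-0.6, -0.1, 0.1]
grip_width: 0.0076
```

Run:
```python
from h import *
s=optics.camera("scene");t=optics.camera("top")
crop(s,250,150,80,90,7,"s3.png");crop(t,220,160,100,80,7,"t3.png")
o=sensors.get_obs();q=o['tool_rot'];print(o['eef_pos'],2*np.arctan2(q[1],q[0]),q,o['ft_force'],o['joint_pos'])
```

```text
[0.58818622 0.03784965 0.24282388] 1.5681909443834274 [ 7.08027288e-01  7.06185005e-01 -2.92518573e-04 -1.09839952e-04] [-0.42574922  0.15523733 -0.35679011] [ 6.43746881e-02  4.18780317e-01  2.86617133e-01  1.43921789e+00
 -2.20444645e-04  1.63777646e+00]
```

View pics/s3.png

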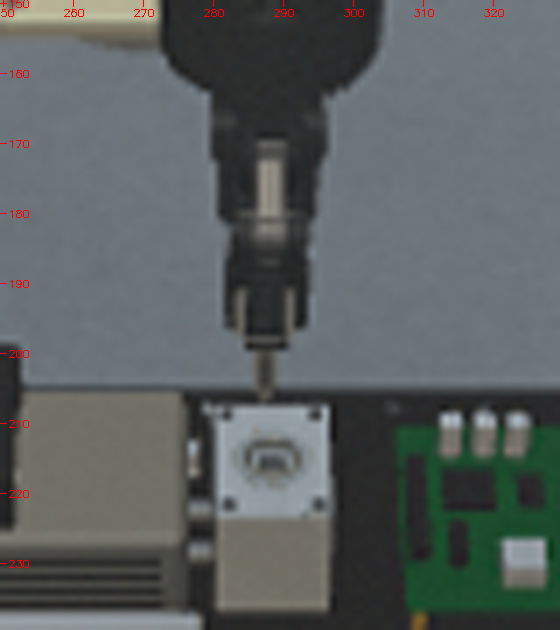

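View pics/t3.png

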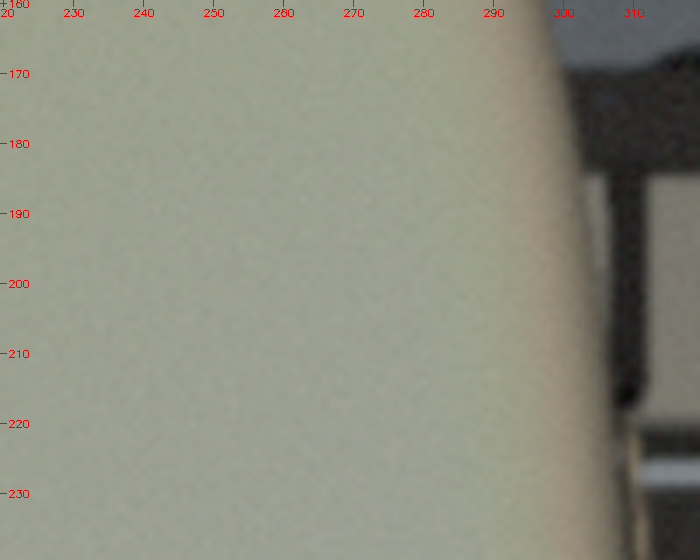

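Run:
```python
from h import *
s=optics.camera("scene")
crop(s,268,185,40,40,15,"s3b.png")
for uv,z in(([287.3,206.5],.204),([288.1,215.2],.172),([287.4,199],.232)): print(back(s,uv,z))
print(proj(s,[.5882,.0378,.2425-.0385]),proj(s,[.587,.0434,.172]))
```

```text
[0.58742079 0.03914101]
[0.58722243 0.04177242]
[0.58903335 0.03893699]
[[286.79133291 206.704629  ]] [[288.71015946 215.14158134]]
```

View pics/s3b.png

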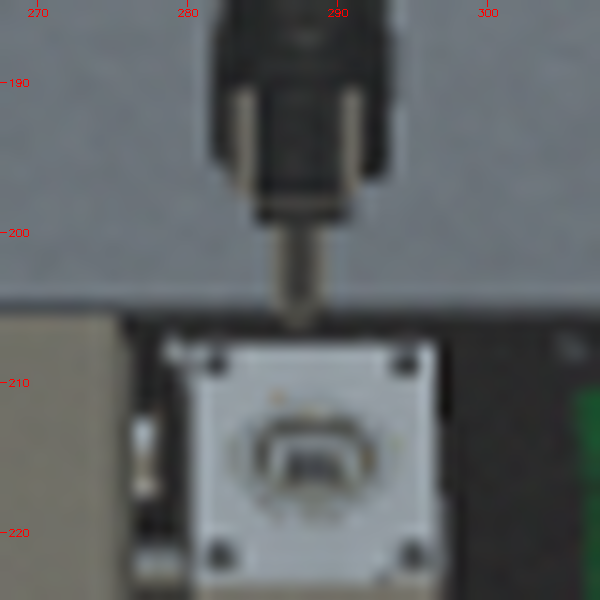

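apply_moves --plan '[0.001,0,0.006,0,0,0,0.002,0,0.014,0,0,0,0.0034,0,0.021,0,0,0,0.0034,0,0.025,0,0,0,0.0034,0,0.027,0,0,0,0.0034,0,0.027,0,0,0]'

```text
clock: 6.5
eef_pos: [0.588, 0.0426, 0.2149]
tool_rot: [0.707, 0.707, -0.001, -0.001]
ft_force: [-0.3, 0.6, -0.9]
grip_width: 0.0079
```

Run:
```python
from h import *
E=[]
for i in range(4):
  s=optics.camera("scene");o=sensors.get_obs();E.append(np.r_[o['eef_pos'],2*np.arctan2(*o['tool_rot'][1::-1])])
  P=s["pixels"].astype(float) if i==0 else P+s["pixels"]
s["pixels"]=np.clip(P/4,0,255).astype(np.uint8)
crop(s,268,185,40,40,18,"s4b.png")
print(np.mean(E,0),np.std(E,0),o['ft_force'])
```

```text
[0.58860031 0.04262781 0.21594396 1.57037539] [1.84542808e-04 1.57043987e-05 3.18481430e-04 1.92066527e-05] [ 1.55907577 -0.49473403 -0.55311077]
```

View pics/s4b.png

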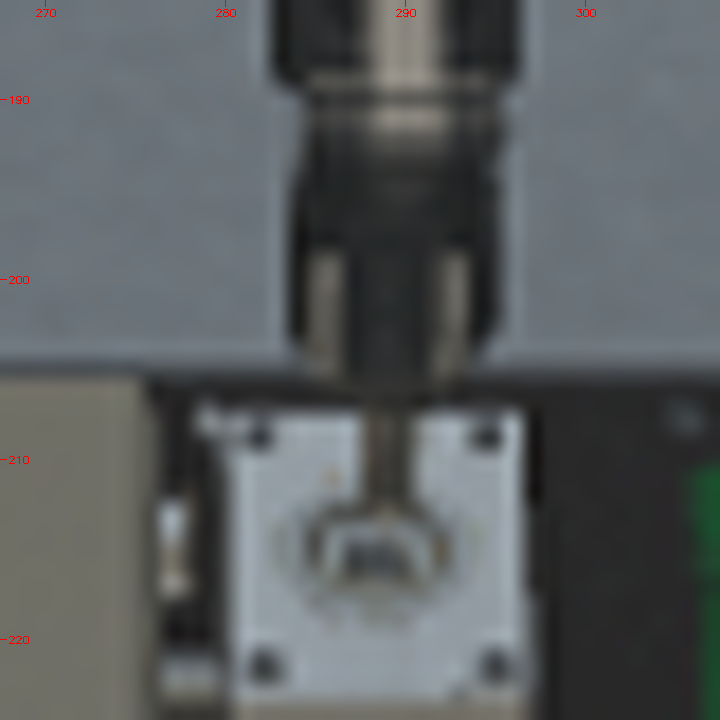

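Run:
```python
from h import *
s=optics.camera("scene")
for z in(.1765,.1775,.1785):print(z,back(s,[289.05,212.7],z))
for r in (214.9,215.1,215.4):print(back(s,[288.45,r],.172))
```

```text
0.1765 [0.5823079  0.04431036]
0.1775 [0.58334044 0.04427273]
0.1785 [0.58437298 0.04423509]
[0.58608062 0.04272406]
[0.58684191 0.04271049]
[0.58798257 0.04269015]
```

Run:
```python
from h import *
s=optics.camera("scene")
for x in(.5886,.587):
  o=.2159-.0105
  print(x,"tip",proj(s,[x,.0442,o-.028]),"sh under front",proj(s,[x+.0045,.0442,o]),"head top back", proj(s,[x-.0045,.0442,o+.042]),"fingertip",proj(s,[x+.008,.0442,.2159]))
```

```text
0.5886 tip [[289.05914325 214.10771171]] sh under front [[289.28784773 207.60644256]] head top back [[289.52315358 193.24392285]] fingertip [[289.38925415 205.5857605 ]]
0.587 tip [[289.04781136 213.68679537]] sh under front [[289.2760412  207.18387055]] head top back [[289.51079507 192.82752424]] fingertip [[289.37723969 205.16170197]]
```

Run:
```python
from h import *
P=0
for i in range(6):
  s=optics.camera("scene");P=P+s["pixels"].astype(float)
P/=6
g=255*(P/255)**.5
s["pixels"]=np.clip(g,0,255).astype(np.uint8)
crop(s,278,195,22,28,24,"s4c.png")
```

```text
(no output)
```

View pics/s4c.png

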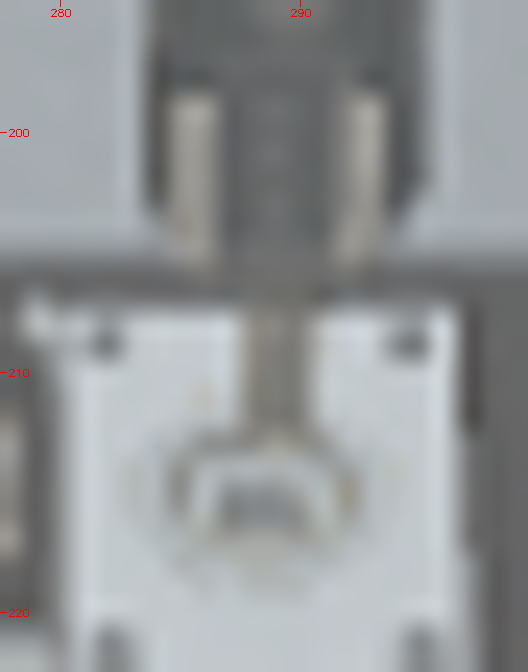

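apply_moves --plan '[-0.001,0,0,0,0,0,-0.0016,0,0.001,0,0,0,-0.0016,0,0.002,0,0,0,-0.0016,0,0.003,0,0,0,-0.0016,0,0.004,0,0,0,-0.0016,0,0.004,0,0,0]'

```text
clock: 7.6
eef_pos: [0.5884, 0.041, 0.2115]
tool_rot: [0.707, 0.707, -0.0, -0.0]
ft_force: [-1.1, 0.7, -0.2]
grip_width: 0.0078
```

```bash
cat > look.py <<'E'
from h import *
import sys
P=0;E=[];F=[]
for i in range(4):
  s=optics.camera("scene");P=P+s["pixels"].astype(float);o=sensors.get_obs();E.append(o['eef_pos']);F.append(np.r_[o['ft_force'],o['ft_torque']])
P/=4
s["pixels"]=np.clip(255*(P/255)**.6,0,255).astype(np.uint8)
crop(s,278,200,22,26,24,sys.argv[1])
q=o['tool_rot']
print(o['clock'],np.mean(E,0).round(4),(2*np.arctan2(q[1],q[0])).round(4),np.mean(F,0).round(2))
E
python3 look.py s5.png
```

```text
7.8 [0.5885 0.041  0.2118] 1.5703 [-0.24  0.49 -0.43 -0.01  0.    0.02]
```

View pics/s5.png

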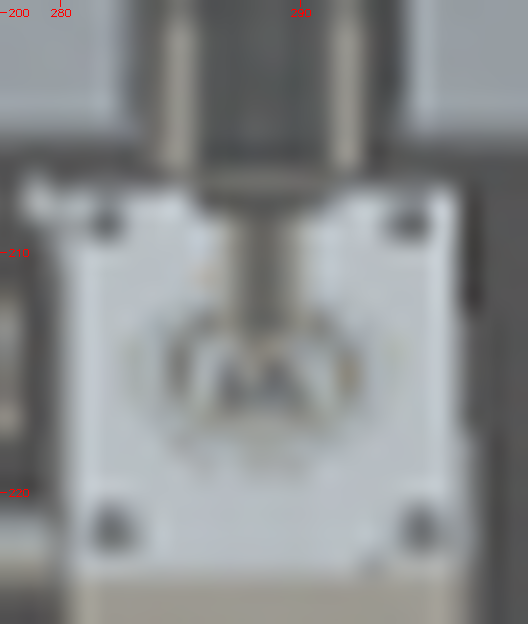

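apply_moves --plan '[0,0,0.0005,0,0,0,0,0,0.001,0,0,0,0,0,0.0015,0,0,0,0,0,0.002,0,0,0,0,0,0.0025,0,0,0,0,0,0.003,0,0,0]'

```text
clock: 8.3
eef_pos: [0.5885, 0.041, 0.2088]
tool_rot: [0.707, 0.707, -0.0, -0.0]
ft_force: [0.5, -1.1, 0.5]
grip_width: 0.0083
```

```bash
python3 look.py s6.png
```

```text
8.5 [0.5885 0.041  0.2088] 1.5703 [-0.03  0.06 -0.58  0.01  0.    0.01]
```

View pics/s6.png

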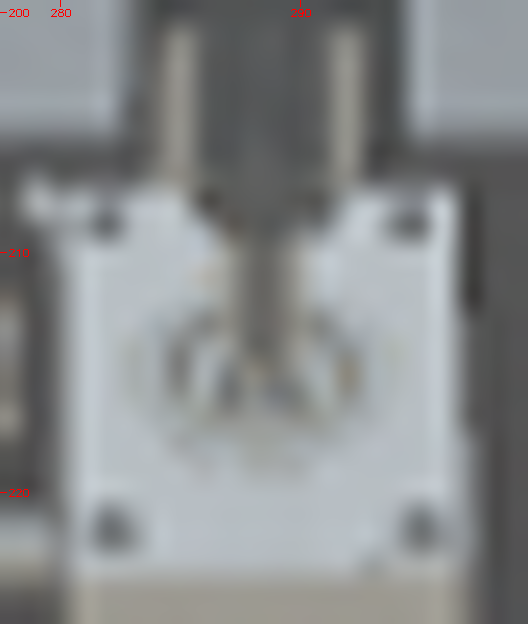

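apply_moves --plan '[0,0,0.0005,0,0,0,0,0,0.001,0,0,0,0,0,0.0015,0,0,0,0,0,0.002,0,0,0,0,0,0.0025,0,0,0,0,0,0.003,0,0,0]'

```text
clock: 9.0
eef_pos: [0.5885, 0.041, 0.2058]
tool_rot: [0.707, 0.707, -0.0, -0.0]
ft_force: [0.2, -0.3, 0.2]
grip_width: 0.0083
```

```bash
python3 look.py s7.png
```

```text
9.2 [0.5885 0.041  0.2058] 1.5703 [ 0.06 -0.29 -0.47 -0.01 -0.03 -0.  ]
```

View pics/s7.png

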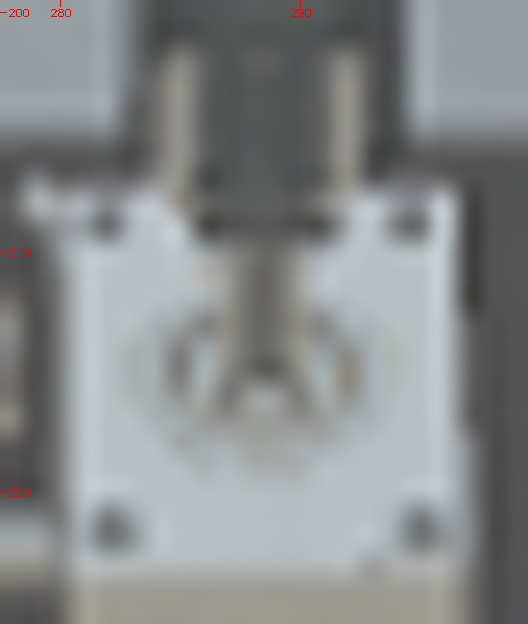

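apply_moves --plan '[0,0,0.001,0,0,0,0,0,0.002,0,0,0,0,0,0.003,0,0,0,0,0,0.004,0,0,0,0,0,0.005,0,0,0,0,0,0.005,0,0,0]'

```text
clock: 9.7
eef_pos: [0.5884, 0.041, 0.2006]
tool_rot: [0.707, 0.707, -0.0, -0.0]
ft_force: [-0.3, -0.5, -0.9]
grip_width: 0.0083
```

```bash
python3 look.py s8.png
```

```text
9.9 [0.5885 0.041  0.2008] 1.5703 [-0.06  0.24  0.25  0.03 -0.01  0.01]
```

View pics/s8.png

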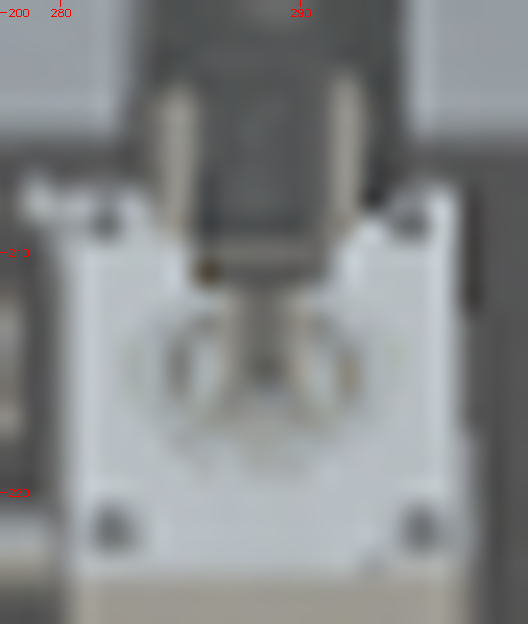

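apply_moves --plan '[0,0,0.001,0,0,0,0,0,0.0025,0,0,0,0,0,0.004,0,0,0,0,0,0.006,0,0,0,0,0,0.008,0,0,0,0,0,0.01,0,0,0,0,0,0.01,0,0,0]'

```text
clock: 10.48
eef_pos: [0.5883, 0.0408, 0.1903]
tool_rot: [0.707, 0.707, -0.0, -0.0]
ft_force: [-1.1, -0.6, -0.2]
grip_width: 0.0083
```

```bash
python3 look.py s9.png
```

```text
10.6833 [0.5885 0.041  0.1908] 1.5703 [-0.23 -0.53 -0.6  -0.    0.01  0.  ]
```

apply_moves --plan '[0,0,0.001,0,0,0,0,0,0.002,0,0,0,0,0,0.003,0,0,0,0,0,0.004,0,0,0,0,0,0.005,0,0,0,0,0,0.006,0,0,0,0,0,0.007,0,0,0,0,0,0.0075,0,0,0,0,0,0.0075,0,0,0]'

```text
clock: 11.43
eef_pos: [0.5883, 0.0407, 0.1829]
tool_rot: [0.707, 0.707, -0.0, -0.0]
ft_force: [0.5, -2.0, -0.8]
grip_width: 0.0083
```

```bash
python3 look.py s10.png
```

```text
11.6333 [0.5883 0.0408 0.1828] 1.5702 [ 0.6  -1.89  0.18 -0.57 -0.15  0.  ]
```

View pics/s10.png

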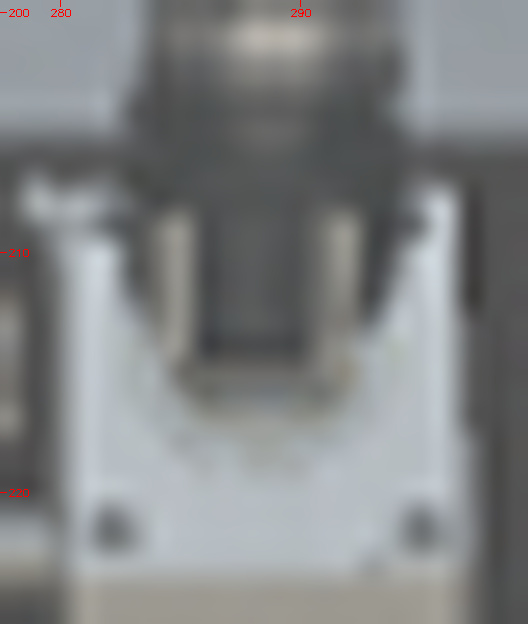

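apply_moves --plan '[0,0,0.0005,0,0,0,0,0,0.001,0,0,0,0,0,0.0015,0,0,0,0,0,0.0015,0,0,0]'

```text
clock: 11.97
eef_pos: [0.5884, 0.0409, 0.1826]
tool_rot: [0.707, 0.707, 0.0, 0.0]
ft_force: [-1.6, -1.6, 4.9]
grip_width: 0.008
```

apply_moves --plan '[0,0,0.0005,0,0,0,0,0,0.001,0,0,0,0,0,0.0015,0,0,0,0,0,0.0015,0,0,0]'

```text
clock: 12.3
eef_pos: [0.5885, 0.0409, 0.1826]
tool_rot: [0.707, 0.707, 0.001, 0.001]
ft_force: [-3.2, -2.5, 11.4]
grip_width: 0.0082
```

apply_moves --plan '[0,0,0.0005,0,0,0,0,0,0.001,0,0,0,0,0,0.0015,0,0,0,0,0,0.002,0,0,0,0,0,0.002,0,0,0]'

```text
clock: 12.72
eef_pos: [0.5885, 0.0409, 0.1825]
tool_rot: [0.707, 0.707, 0.001, 0.001]
ft_force: [-6.8, -2.9, 18.6]
grip_width: 0.0082
```

```bash
python3 look.py s11.png; python3 -c "
from h import *
s=optics.camera('scene');print(proj(s,[[.5915,.041,.172],[.5915,.041,.174],[.5915,.041,.179]]))"
```

```text
12.9167 [0.5885 0.0409 0.1825] 1.5703 [-7.11 -3.04 18.85 -0.71  1.59 -0.  ]
[[287.83683439 216.3275542 ]
 [287.84925553 215.7896798 ]
 [287.88041227 214.43967692]]
```

View pics/s11.png

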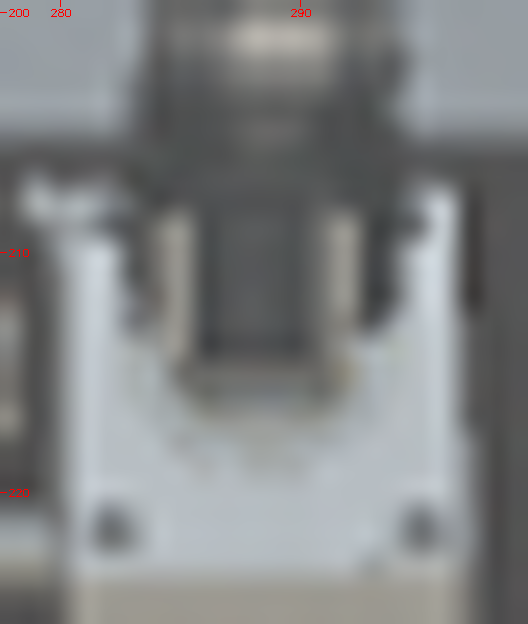

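apply_moves --plan '[0,0,-0.001,0,0,0,0,0,-0.002,0,0,0.04,0,0,-0.002,0,0,0.1,0,0,-0.002,0,0,0.16,0,0,-0.002,0,0,0.22,0,0,-0.002,0,0,0.28,0,0,-0.002,0,0,0.3,0,0,-0.002,0,0,0.3]'

```text
clock: 13.63
eef_pos: [0.5885, 0.0411, 0.1826]
tool_rot: [0.805, 0.593, 0.001, 0.0]
ft_force: [-4.1, -3.3, 11.1]
grip_width: 0.0081
```

```bash
python3 look.py s12.png
```

```text
13.8333 [0.5885 0.0411 0.1826] 1.2705 [-3.350e+00 -2.120e+00  1.073e+01 -5.500e-01  9.000e-01  1.000e-02]
```

View pics/s12.png

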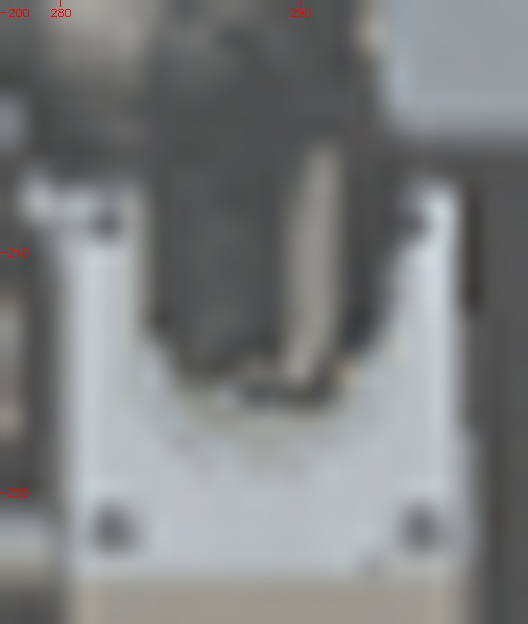

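apply_moves --plan '[0,0,0,0,0,0.1,0,0,0,0,0,0.2,0,0,0,0,0,0.3,0,0,0,0,0,0.4,0,0,0,0,0,0.5,0,0,0,0,0,0.6,0,0,0,0,0,0.7,0,0,0,0,0,0.8,0,0,0,0,0,0.9,0,0,0,0,0,1.0,0,0,0,0,0,1.05,0,0,0,0,0,1.05]'

```text
clock: 14.83
eef_pos: [0.5879, 0.042, 0.1826]
tool_rot: [0.994, 0.109, 0.0, -0.001]
ft_force: [-5.5, -0.3, 11.0]
grip_width: 0.0083
```

```bash
python3 look.py s13.png
```

```text
15.0333 [0.5879 0.0421 0.1826] 0.221 [-5.27 -0.65 11.89 -0.07  1.22 -0.  ]
```

apply_moves --plan '[0,0,0,0,0,0.05,0,0,0,0,0,0.1,0,0,0,0,0,0.14,0,0,0,0,0,0.17,0,0,0,0,0,0.17]'

```text
clock: 15.45
eef_pos: [0.5879, 0.0413, 0.1826]
tool_rot: [0.999, 0.031, 0.0, -0.009]
ft_force: [-5.1, 11.7, 11.6]
grip_width: 0.008
```

```bash
python3 look.py s14.png
```

```text
15.65 [0.588  0.0414 0.1826] 0.0632 [-6.04 10.4  11.35  2.52  1.38  0.05]
```

apply_moves --plan '[0,0,0,0,0,0.03,0,0,0,0,0,0.05,0,0,0,0,0,0.05,0,0,0,0,0,0.05]'

```text
clock: 15.98
eef_pos: [0.588, 0.0392, 0.1829]
tool_rot: [0.999, 0.021, -0.0, -0.024]
ft_force: [-6.6, 35.5, 11.9]
grip_width: 0.0078
```

```bash
python3 look.py s15.png
```

```text
16.1833 [0.588  0.0392 0.1829] 0.0434 [-6.46 35.34 11.29  8.35  1.53  0.17]
```

View pics/s15.png

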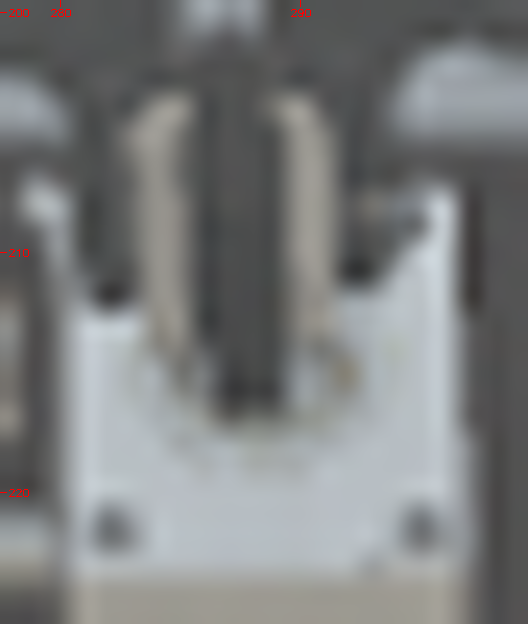

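apply_moves --plan '[0,0,0,0,0,-0.03,0,0,-0.0005,0,0,-0.06,0,0,-0.001,0,0,-0.09,0,0,-0.001,0,0,-0.09]'

```text
clock: 16.52
eef_pos: [0.5879, 0.0391, 0.183]
tool_rot: [0.997, 0.067, 0.0, -0.024]
ft_force: [-4.8, 35.6, 7.3]
grip_width: 0.0079
```

```bash
python3 look.py s16.png; python3 -c "
from h import *
o=sensors.get_obs();print(o['joint_pos'],o['tau'])"
```

```text
16.7167 [0.5879 0.0391 0.1829] 0.1332 [-5.   35.74  7.84  8.24  1.25  0.1 ]
[0.0420553  0.44096661 0.16409672 1.29425594 0.04742871 3.05039865] [-21.18194997 -42.17347026  24.05736923  -1.59151141 -11.26227826
   0.0506511 ]
```

```bash
python3 -c "
from h import *
o=sensors.get_obs();q=o['tool_rot'];r=R.from_quat(q);y=2*np.arctan2(q[1],q[0]);
d=R.from_quat([np.cos(y/2),np.sin(y/2),0,0]); print(y,(r.inv()*d).as_rotvec(), r.as_matrix(), r.as_matrix().T@np.array([.588,.0413,.1826])-r.as_matrix().T@o['eef_pos'])"
```

```text
0.13324148853601134 [-0.04726164 -0.00399096  0.        ] [[ 0.99114111  0.13279271 -0.00232214]
 [ 0.13275308 -0.99001723  0.04735517]
 [ 0.00398947 -0.04724393 -0.99887542]] [ 0.00031587 -0.00211358  0.0004613 ]
```

apply_moves --plan '[0,-0.0005,0,-0.012,-0.001,0,0,-0.001,0,-0.024,-0.002,0,0,-0.001,0,-0.024,-0.002,0]'

```text
clock: 16.97
eef_pos: [0.5879, 0.0396, 0.1829]
tool_rot: [0.998, 0.067, 0.0, -0.011]
ft_force: [-6.1, 32.9, 7.7]
grip_width: 0.0078
```

```bash
python3 look.py s17.png
```

```text
17.1667 [0.5879 0.0396 0.1829] 0.1329 [-5.73 34.23  8.37  7.96  1.3   0.1 ]
```

apply_moves --plan '[0,-0.001,0,-0.01,-0.001,0,0,-0.002,0,-0.022,-0.002,0,0,-0.003,0,-0.022,-0.002,0,0,-0.003,0,-0.022,-0.002,0]'

```text
clock: 17.5
eef_pos: [0.5878, 0.0402, 0.1829]
tool_rot: [0.998, 0.066, 0.0, 0.003]
ft_force: [-4.5, 27.2, 8.2]
grip_width: 0.008
```

```bash
python3 look.py s18.png
```

```text
17.7 [0.5879 0.0402 0.1829] 0.1312 [-4.46 28.67  8.88  6.74  1.18  0.07]
```

apply_moves --plan '[0,-0.001,0,0.002,0,0,0,-0.002,0,0.004,0,0,0,-0.003,0,0.005,0,0,0,-0.004,0,0.005,0,0,0,-0.004,0,0.005,0,0]'

```text
clock: 18.12
eef_pos: [0.5878, 0.0406, 0.1829]
tool_rot: [0.998, 0.064, 0.0, 0.003]
ft_force: [-3.7, 20.7, 7.9]
grip_width: 0.008
```

```bash
python3 look.py s19.png
```

```text
18.3167 [0.5878 0.0406 0.1829] 0.1287 [-3.77 20.76  8.2   4.83  0.96  0.09]
```

View pics/s19.png

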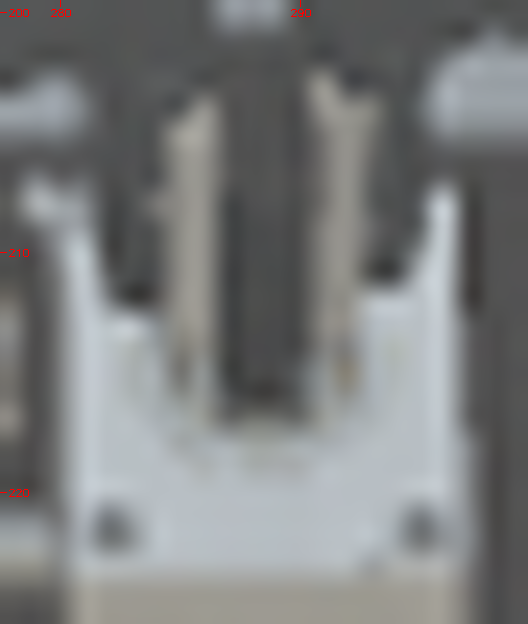

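apply_moves --plan '[0,-0.001,0,0,0,0,0,-0.003,0,0,0,0,0,-0.005,0,0,0,0,0,-0.006,0,0,0,0,0,-0.006,0,0,0,0]'

```text
clock: 18.73
eef_pos: [0.5877, 0.0413, 0.1828]
tool_rot: [0.998, 0.063, 0.001, 0.009]
ft_force: [-2.2, 7.5, 8.7]
grip_width: 0.0083
```

apply_moves --plan '[0,0,0,0,0,0,0,0,0,0,0,0,0,0,0,0,0,0,0,0,0,0,0,0]' --grip 0.06

```text
clock: 19.07
eef_pos: [0.5873, 0.0362, 0.1805]
tool_rot: [0.998, 0.06, -0.001, 0.013]
ft_force: [0.2, -0.8, -0.1]
grip_width: 0.056
```

```bash
python3 look.py s20.png;  python3 -c "
from h import *
o=sensors.get_obs();q=o['tool_rot'];r=R.from_quat(q);y=2*np.arctan2(q[1],q[0]);
d=R.from_quat([np.cos(y/2),np.sin(y/2),0,0]); print(y,(r.inv()*d).as_rotvec(),o['joint_pos'])"
```

```text
19.2667 [0.5874 0.036  0.1807] 0.1208 [ 0.29  0.03 -0.25  0.03 -0.   -0.01]
0.12079247647957365 [0.02595593 0.00352443 0.        ] [ 0.07463988  0.44246454  0.16132553  1.29198101 -0.02609087  3.09547037]
```

View pics/s20.png

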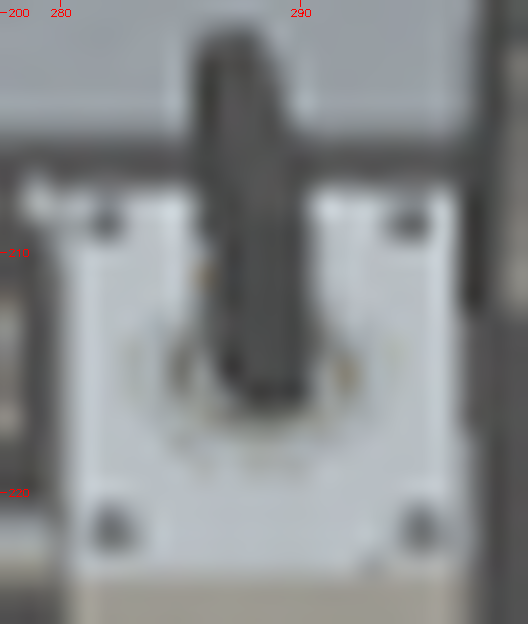

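apply_moves --plan '[0,-0.002,-0.01,0.013,0.002,0,0,-0.004,-0.03,0.026,0.0035,0,0,-0.005,-0.055,0.026,0.0035,0,0,-0.005,-0.07,0.026,0.0035,0,0,-0.005,-0.075,0.026,0.0035,0]'

```text
clock: 19.68
eef_pos: [0.5885, 0.0433, 0.2601]
tool_rot: [0.998, 0.06, 0.003, -0.0]
ft_force: [0.9, 0.1, -0.2]
grip_width: 0.0602
```

apply_moves --plan '[0,0,0,0,0,-0.1,0,0,0,0,0,-0.22,0,0,0,0,0,-0.34,0,0,0,0,0,-0.46,0,0,0,0,0,-0.58,0,0,0,0,0,-0.7,0,0,0,0,0,-0.82,0,0,0,0,0,-0.94,0,0,0,0,0,-1.06,0,0,0,0,0,-1.18,0,0,0,0,0,-1.3,0,0,0,0,0,-1.42]'

```text
clock: 20.68
eef_pos: [0.5867, 0.0431, 0.2555]
tool_rot: [0.715, 0.699, -0.0, -0.0]
ft_force: [-0.4, 0.5, -0.2]
grip_width: 0.0598
```

apply_moves --plan '[0,0,0,0,0,-0.12,0,0,0,0,0,-0.24,0,0,0,0,0,-0.36,0,0,0,0,0,-0.48,0,0,0,0,0,-0.6,0,0,0,0,0,-0.72,0,0,0,0,0,-0.84,0,0,0,0,0,-0.96,0,0,0,0,0,-1.08,0,0,0,0,0,-1.2,0,0,0,0,0,-1.32,0,0,0,0,0,-1.44]'

```text
clock: 21.68
eef_pos: [0.5866, 0.0431, 0.2555]
tool_rot: [0.077, 0.997, 0.0, -0.0]
ft_force: [0.3, 1.0, 0.4]
grip_width: 0.0602
```

```bash
python3 look.py s21.png;  python3 -c "
from h import *
t=optics.camera('top');crop(t,220,170,100,70,7,'t21.png')
s=optics.camera('scene');crop(s,268,170,45,60,12,'s21b.png')
o=sensors.get_obs();q=o['tool_rot'];r=R.from_quat(q);y=2*np.arctan2(q[1],q[0]);
d=R.from_quat([np.cos(y/2),np.sin(y/2),0,0]); print(y,(r.inv()*d).as_rotvec(),o['joint_pos'])"
```

```text
21.8833 [0.5867 0.0431 0.2556] 2.9782 [-0.17  0.13  0.23 -0.01 -0.02 -0.03]
2.9791626313292205 [1.19975432e-04 1.47134193e-04 1.38777878e-16] [7.33645139e-02 4.13371597e-01 3.11763711e-01 1.46901735e+00
 8.22827510e-05 2.35794543e-01]
```

View pics/s21b.png

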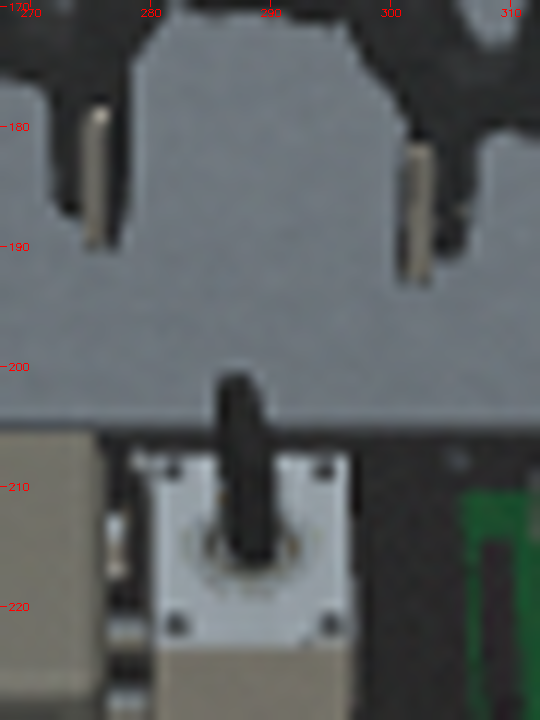

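apply_moves --plan '[-0.0005,-0.0005,0,0,0,-0.1,-0.0015,-0.0013,0,0,0,-0.2,-0.0015,-0.0013,0.01,0,0,-0.28,-0.0015,-0.0013,0.03,0,0,-0.29,-0.0015,-0.0013,0.05,0,0,-0.29,-0.0015,-0.0013,0.064,0,0,-0.29,-0.0015,-0.0013,0.071,0,0,-0.29,-0.0015,-0.0013,0.071,0,0,-0.29]'

```text
clock: 22.65
eef_pos: [0.587, 0.0416, 0.183]
tool_rot: [-0.064, 0.998, -0.0, -0.002]
ft_force: [-0.1, -0.3, 0.5]
grip_width: 0.06
```

apply_moves --plan '[0,0,0,0,0,0,0,0,0,0,0,0,0,0,0,0,0,0,0,0,0,0,0,0,0,0,0,0,0,0,0,0,0,0,0,0,0,0,0,0,0,0]' --grip 0.0

```text
clock: 23.23
eef_pos: [0.5889, 0.0417, 0.1861]
tool_rot: [-0.065, 0.998, -0.0, 0.001]
ft_force: [-0.5, -0.1, 4.9]
grip_width: 0.0076
```

```bash
python3 look.py s22.png;python3 -c "
from h import *
o=sensors.get_obs();print(o['joint_pos'],o['tool_rot'],o['grip_width'])"
```

```text
23.4333 [0.5889 0.0417 0.186 ] 3.2712 [-0.42 -0.09  5.14  0.03  0.03  0.03]
[ 7.07293274e-02  4.39303631e-01  1.70502130e-01  1.29932540e+00
 -4.13375004e-05 -5.89100102e-02] [-6.47742022e-02  9.97899053e-01 -1.27807333e-05  1.33480936e-03] 0.007943735969439562
```

apply_moves --plan '[0,0,0,0,0,0.03,0,0,0,0,0,0.06,0,0,0,0,0,0.09,0,0,0,0,0,0.11,0,0,0,0,0,0.11]'

```text
clock: 23.85
eef_pos: [0.5888, 0.042, 0.186]
tool_rot: [-0.01, 1.0, 0.0, 0.001]
ft_force: [-0.1, 0.9, 5.3]
grip_width: 0.0082
```

```bash
python3 look.py s23.png
```

```text
24.05 [0.5888 0.042  0.186 ] 3.1615 [-0.71  0.08  6.05  0.11  0.05  0.02]
```

apply_moves --plan '[0,0,0,0,0,0.03,0,0,0,0,0,0.06,0,0,0,0,0,0.08,0,0,0,0,0,0.08]'

```text
clock: 24.38
eef_pos: [0.5888, 0.0419, 0.186]
tool_rot: [0.03, 1.0, 0.0, 0.001]
ft_force: [0.0, -0.2, 5.5]
grip_width: 0.0082
```

```bash
python3 look.py s24.png
```

```text
24.5833 [0.5888 0.0419 0.186 ] 3.0818 [-0.77  0.34  5.77  0.1   0.08  0.13]
```

apply_moves --plan '[0,0,0,0,0,0.02,0,0,0,0,0,0.04,0,0,0,0,0,0.06,0,0,0,0,0,0.06]'

```text
clock: 24.92
eef_pos: [0.5889, 0.0419, 0.186]
tool_rot: [0.06, 0.998, 0.0, 0.001]
ft_force: [-0.7, -0.0, 6.1]
grip_width: 0.0079
```

```bash
python3 look.py s25.png
```

```text
25.1167 [0.5889 0.0419 0.186 ] 3.022 [0.26 0.54 5.19 0.06 0.   0.19]
```

apply_moves --plan '[0,0,0,0,0,-0.04,0,0,0,0,0,-0.08,0,0,0,0,0,-0.1]'

```text
clock: 25.37
eef_pos: [0.5889, 0.042, 0.1861]
tool_rot: [0.009, 1.0, 0.0, 0.001]
ft_force: [-0.1, 0.5, 6.3]
grip_width: 0.0079
```

apply_moves --plan '[0,0,0,0,0,0,0,0,0,0,0,0,0,0,0,0,0,0,0,0,0,0,0,0]' --grip 0.06

```text
clock: 25.7
eef_pos: [0.5878, 0.0416, 0.1843]
tool_rot: [0.01, 1.0, -0.0, -0.0]
ft_force: [-0.2, 0.2, -0.2]
grip_width: 0.056
```

apply_moves --plan '[0,0,-0.01,0,0,0,0,0,-0.03,0,0,0,0,0,-0.055,0,0,0,0,0,-0.07,0,0,0,0,0,-0.07,0,0,0]'

```text
clock: 26.12
eef_pos: [0.5902, 0.0418, 0.2599]
tool_rot: [0.01, 1.0, 0.0, 0.004]
ft_force: [0.3, -1.2, 0.1]
grip_width: 0.0597
```

```bash
python3 look.py s26.png;  python3 -c "
from h import *
s=optics.camera('scene');crop(s,215,165,110,80,7,'s26b.png')
o=sensors.get_obs();q=o['tool_rot'];r=R.from_quat(q);y=2*np.arctan2(q[1],q[0]);
print(y,o['joint_pos'],o['grip_width'])
print(back(s,[248,210],.2),back(s,[288.4,215.1],.172))
"
```

```text
26.3167 [0.5884 0.0417 0.2555] 3.1212 [-0.12  0.02 -0.24  0.01 -0.01 -0.02]
3.1212085194655708 [ 7.07122609e-02  4.16881302e-01  3.11309396e-01  1.46737493e+00
 -5.49315274e-05  9.10964541e-02] 0.05991150398335437
[ 0.59648862 -0.06334201] [0.58684193 0.04257742]
```

View pics/s26b.png

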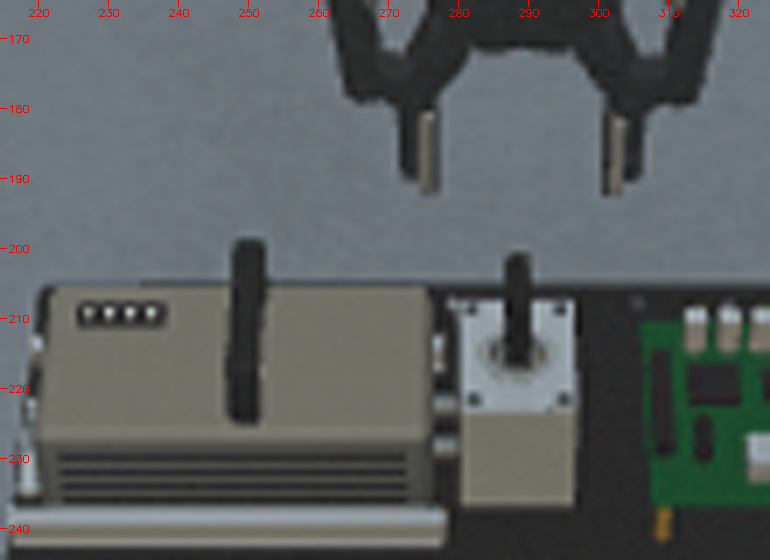

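apply_moves --plan '[0,-0.01,0,0,0,-0.024,0,-0.03,0,0,0,-0.024,0,-0.055,0,0,0,-0.024,-0.001,-0.08,0,0,0,-0.024,-0.001,-0.096,0,0,0,-0.024,-0.001,-0.1017,0,0,0,-0.024,-0.001,-0.1017,0.01,0,0,-0.024,-0.001,-0.1017,0.03,0,0,-0.024,-0.001,-0.1017,0.05,0,0,-0.024,-0.001,-0.1017,0.068,0,0,-0.024,-0.001,-0.1017,0.077,0,0,-0.024,-0.001,-0.1017,0.077,0,0,-0.024]'

```text
clock: 27.37
eef_pos: [0.585, -0.0587, 0.1743]
tool_rot: [-0.003, 1.0, 0.001, -0.003]
ft_force: [-1.0, 0.9, -0.1]
grip_width: 0.0602
```

```bash
python3 look.py s27.png;  python3 -c "
from h import *
s=optics.camera('scene');crop(s,205,165,110,80,7,'s27b.png')"
```

```text
27.5667 [ 0.5872 -0.0593  0.178 ] 3.1458 [-0.24 -0.21  0.43 -0.   -0.03  0.02]
```

View pics/s27b.png

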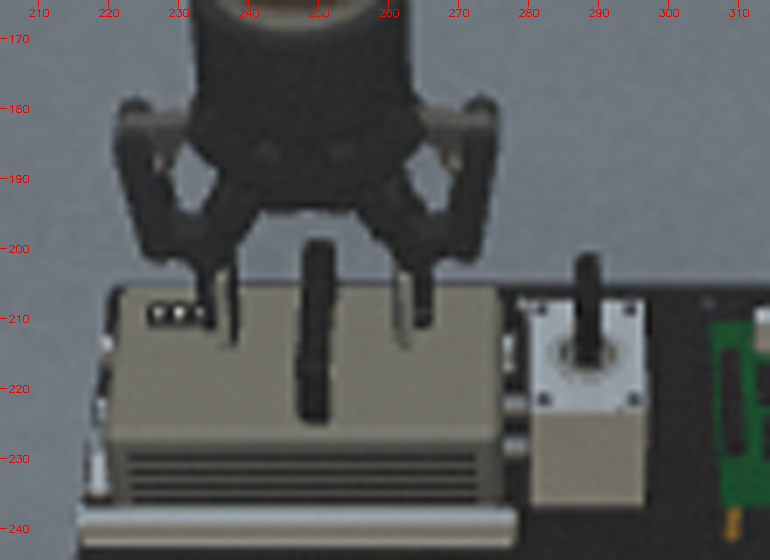

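apply_moves --plan '[0,0,0,0,0,0,0,0,0,0,0,0,0,0,0,0,0,0,0,0,0,0,0,0,0,0,0,0,0,0,0,0,0,0,0,0,0,0,0,0,0,0]' --grip 0.0

```text
clock: 28.2
eef_pos: [0.5873, -0.06, 0.1785]
tool_rot: [-0.002, 1.0, 0.0, 0.001]
ft_force: [-1.0, -0.6, 4.5]
grip_width: 0.0105
```

apply_moves --plan '[0,-0.002,0,0,0,0,0,-0.004,0,0,0,0,0,-0.007,0,0,0,0,0,-0.01,0,0,0,0]'

```text
clock: 28.53
eef_pos: [0.5874, -0.0693, 0.1785]
tool_rot: [-0.002, 1.0, 0.001, 0.001]
ft_force: [-0.6, 4.8, 5.6]
grip_width: 0.0106
```

apply_moves --plan '[0,-0.005,0,0,0,0,0,-0.012,0,0,0,0,0,-0.02,0,0,0,0,0,-0.028,0,0,0,0,0,-0.036,0,0,0,0,0,-0.044,0,0,0,0,0,-0.052,0,0,0,0,0,-0.059,0,0,0,0,0,-0.064,0,0,0,0,0,-0.068,0,0,0,0,0,-0.07,0,0,0,0,0,-0.07,0,0,0]'

```text
$.plan: bad value
```

apply_moves --plan '[0,-0.001,0,0,0,0,0,-0.002,0,0,0,0,0,-0.003,0,0,0,0,0,-0.003,0,0,0,0]'

```text
clock: 28.87
eef_pos: [0.5874, -0.0728, 0.1785]
tool_rot: [-0.002, 1.0, 0.0, 0.001]
ft_force: [-0.9, 3.0, 4.4]
grip_width: 0.0104
```

apply_moves --plan '[0,-0.005,0,0,0,0,0,-0.012,0,0,0,0,0,-0.02,0,0,0,0,0,-0.028,0,0,0,0,0,-0.036,0,0,0,0,0,-0.044,0,0,0,0,0,-0.05,0,0,0,0,0,-0.056,0,0,0,0,0,-0.061,0,0,0,0,0,-0.064,0,0,0,0,0,-0.066,0,0,0,0,0,-0.066,0,0,0,0]'

```text
clock: 29.87
eef_pos: [0.5875, -0.1393, 0.1785]
tool_rot: [-0.002, 1.0, 0.0, 0.0]
ft_force: [-2.5, 2.5, 5.8]
grip_width: 0.0108
```

apply_moves --plan '[0,-0.001,0,0,0,0,0,-0.002,0,0,0,0,0,-0.003,0,0,0,0,0,-0.003,0,0,0,0]'

```text
clock: 30.2
eef_pos: [0.5875, -0.1399, 0.1785]
tool_rot: [-0.003, 1.0, 0.002, 0.0]
ft_force: [-1.5, 7.9, 6.6]
grip_width: 0.0106
```

apply_moves --plan '[0,-0.001,0,0,0,0,0,-0.002,0,0,0,0,0,-0.003,0,0,0,0,0,-0.003,0,0,0,0]'

```text
clock: 30.53
eef_pos: [0.5874, -0.14, 0.1785]
tool_rot: [-0.003, 1.0, 0.005, 0.0]
ft_force: [-1.3, 15.6, 6.9]
grip_width: 0.0106
```

Hard stop reached after 80 mm. Relieve the load, release and rise.

apply_moves --plan '[0,0.002,0,0,0,0,0,0.003,0,0,0,0,0,0.004,0,0,0,0]'

```text
clock: 30.78
eef_pos: [0.5874, -0.1399, 0.1785]
tool_rot: [-0.002, 1.0, 0.001, 0.0]
ft_force: [-1.4, 2.9, 5.2]
grip_width: 0.0108
```

apply_moves --plan '[0,0,0,0,0,0,0,0,0,0,0,0,0,0,0,0,0,0,0,0,0,0,0,0]' --grip 0.06

```text
clock: 31.12
eef_pos: [0.5872, -0.1417, 0.1774]
tool_rot: [-0.001, 1.0, -0.0, -0.0]
ft_force: [0.2, -0.1, 0.1]
grip_width: 0.059
```

apply_moves --plan '[0,0,-0.01,0,0,0,0,0,-0.03,0,0,0,0,0,-0.06,0,0,0,0,0,-0.09,0,0,0,0,-0.03,-0.11,0,0,0,0,-0.06,-0.12,0,0,0,0,-0.1,-0.12,0,0,0,0.04,-0.13,-0.12,0,0,0,0.08,-0.16,-0.12,0,0,0,0.11,-0.18,-0.12,0,0,0,0.13,-0.19,-0.12,0,0,0,0.13,-0.19,-0.12,0,0,0]'

```text
clock: 32.12
eef_pos: [0.453, -0.335, 0.2992]
tool_rot: [0.002, 1.0, -0.001, -0.001]
ft_force: [0.9, 0.6, 0.4]
grip_width: 0.0599
```

```bash
python3 -c "
from h import *
s=optics.camera('scene');crop(s,175,175,160,100,5,'s30.png');cv2.imwrite('pics/s30f.png',s['pixels'][:,:,::-1])
t=optics.camera('top');crop(t,190,155,200,120,4,'t30.png')
o=sensors.get_obs();print(o['clock'],o['eef_pos'],o['ft_force'])"
```

```text
32.2167 [ 0.45707754 -0.33270168  0.29906951] [ 0.37386198 -0.02693952 -0.78261752]
```

View pics/s30.png

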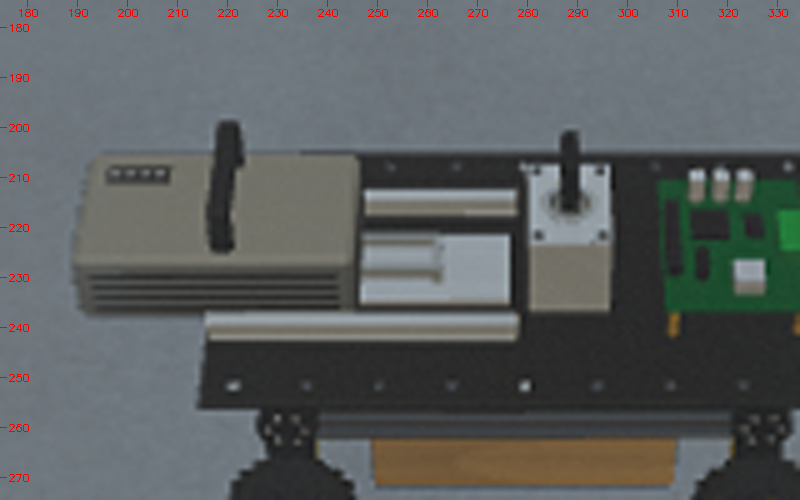

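View pics/t30.png

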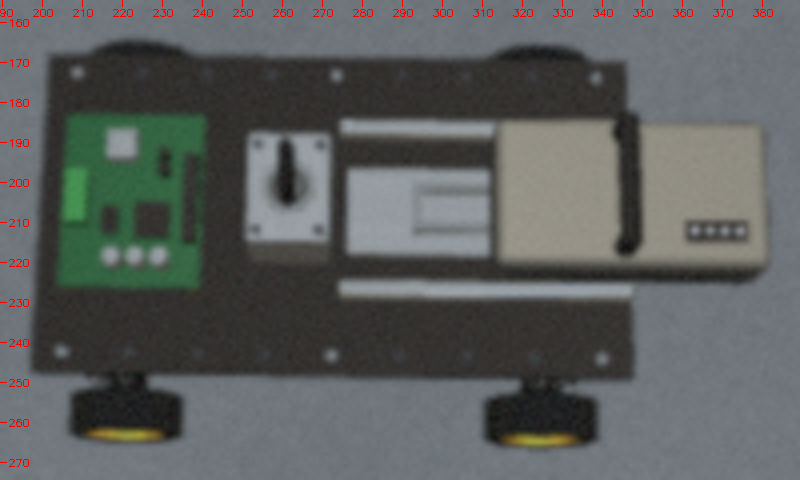

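View pics/s30f.png

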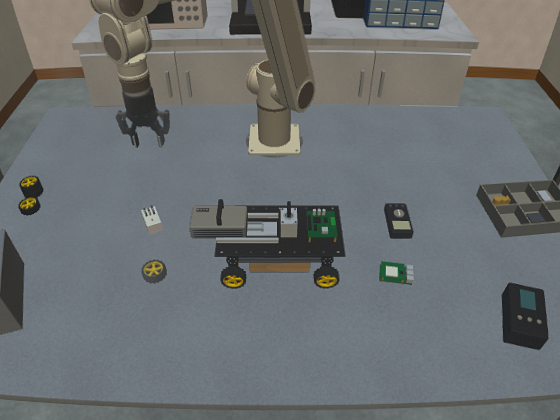

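```bash
python3 -c "
from h import *
s=optics.camera('scene')
for z in (.172,.174): print(z,proj(s,[[.572,.042,z+.042],[.595,.042,z]]))
crop(s,276,195,26,28,24,'s31.png')"
```

```text
0.172 [[288.35449095 199.69016826]
 [288.2366572  217.25439076]]
0.174 [[288.36751231 199.1268909 ]
 [288.24956196 216.71646513]]
```

View pics/s31.png

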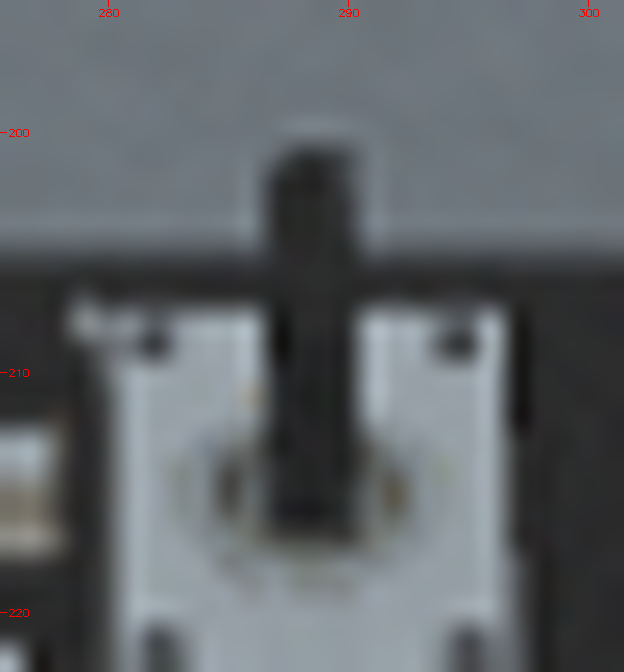

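```bash
python3 -c "
from workcell import bot
print(bot.job_done())"
```

```text
the job is handed in; nothing more can be done
None
```

I took the key from the block, pushed it fully home in the lock and turned it clockwise to the stop. I then slid the battery by its handle to the end of its rails, released it, backed the arm away and handed the job in at about 32 s.

**Key home:** the key came to a hard stop at the height I had predicted. In the last picture the shoulder's underside is at row 217.3, where a fully seated key should show.

**Lock turned:** the battery slid freely, so the bolt was clear, and the key was left turned and standing upright in the lock.

**Battery travel:** the tool moved 80 mm, and resistance at the end rose to about 16 N.

**Surroundings:** the gripper never went near the circuit board, and the bystanders look unmoved in the final picture.

Some things did not go cleanly:
- **First turn:** it ran the last wrist joint close to its range limit. That tilted the tool by about 0.05 rad and pushed sideways on the key with about 36 N. I relieved the load, regripped half a turn round and turned again. The torque reached 0.19 N m by about 1.69 rad of tool turn. That is past the nominal 1.55 rad (stop plus play), so the key probably gave a little in the pads.
- **Wafer:** I saw no clear wafer force as the key went in, only the hard stop.
- **Camera disagreement:** the scene picture and the robot's own reading disagreed by 2 to 4 mm on where the key's tip was. The key still went in without side force until the last few millimetres, where about 2 N appeared.

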